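Check a jar lid in the limit gauge and sort it

ROBOT

A 6-joint arm with a two-finger parallel gripper is mounted at the origin on a cart in front of the work surface, level with it; the furniture and walls round the work are solid. World frame = base frame: x ahead of the robot, y to its left, z up, the work surface at z = 0. Lengths are in mm, angles in degrees, forces in N, time in s.
With the tool pointing down it reaches from about 300 to 850 mm from the base axis. Payload 4.2 kg.
Tool frame: the origin (TCP) lies on the centre line of the jaws, within the pads' length; the fingertips stand 14 mm ahead of it and the grasp point (between the pads) lies 5 mm behind it (env.finger_overhang is the z of the fingertips in the tool frame, in mm); z points along the fingers, y is the line along which they close (so a half turn about z gives the same grasp; the last joint's range is limited). The gripper opens to 91 mm and grips with 3 to 60 N. Pads are 32 mm wide; open, the fingers measure 118 mm over their backs; the gripper's body (76 mm by 178 mm) begins 60 mm behind the grasp point.
Start: joints at [-70.646, 18.312, 89.639, -0, 72.044, -1.146], TCP at [201.377, -538.599, 227.976] pointing down, gripper open.
Joint ranges: [-177.97, 177.97], [-48.28, 115.42], [12.27, 149.76], [-77.06, 257.06], [2.81, 150.46], [-146.56, 146.56]. Speed limits (degrees/s): [147.25, 147.25, 180, 180, 180, 180].

INTERFACE

Orientations are given as [roll, pitch, yaw] about the fixed x, y, z axes, in that order (R = Rz(yaw) Ry(pitch) Rx(roll)).
In Python, from workcell import sensors, viewer, env gives the robot as it stands. The module is installed in compiled form; this text tells all that it offers.
- The arm moves only by the tool step_arm, never from a script. Its argument "plan" is one flat list of numbers, 6 for each row, row after row: the shift along the tool's x, y, z in cm, then the turn, a rotation vector about the tool's x, y, z in rad. In form: [x, y, z, wx, wy, wz, x, y, z, wx, wy, wz, ...]. A call has 1 to 5 rows; each row shifts and turns the commanded pose from where the row before left it, along the tool's axes as they then stand; what a row does not reach is not made up. A row lasts 1/12 s, in which the tool goes at most 41.7 mm and 7.16 degrees, less where a joint would pass 70% of its speed; a pose out of reach is approached as far as the arm can. A call is refused whole if a number of a shift passes 4.17 or a number of a turn 0.125, either way. A call with a gripper value outside its range is refused whole. "hand" is the finger opening in cm, from 0 to 9.12, set as the call begins (left out, the last holds). The fingers move at their own pace and stop on an object; "newtons" is the grip in N (left out, the last holds). Time passes only in rows, so rows that do not move let the fingers close. It gives the time, the measured TCP pose, the force, the opening and the grip force at its end, in the units of the state.
- sensors.state(): the state, without advancing time (a new reading comes with each control period).
- viewer.grab_frame(name): name is "scene" or "top"; returns a dict with "img" (420x560x3 uint8, red, green, blue), "fx", "fy", "cx", "cy" (pixels), "k1" (the pictures are not rectified: a ray, as slopes to the right and down, at radius r is drawn at 1 + k1 r^2 times it, then the intrinsics apply), "position" and "attitude" of the camera in the world. Camera axes: x right, y down, z forward; pixel columns grow to the right and rows downward; lengths in mm; the calibration is good to about 2 mm. A picture is of the moment at which its call begins. There is no depth.
- env.job_done(): hands the job in; it is judged then, once.
Trained networks look in a picture, given as the dict that the camera call returned (one of the last four; its "shot" number tells which), for a name from the list of things; names that differ only in an ending like _2 or _b are one class to them, and where a whole thing is asked for, a point or a joint stands for the part that bears it (a point fixed in the world has none). Each returns a list of dicts, best first, with "score" (0 to 1); they miss things now and then, are a little off and sometimes report something else, mostly with a low value. They report only what shows in the picture. A call takes as long as a camera call. They do not tell look-alikes from the thing itself.
- viewer.boxes_of(name, picture): "location" ([column, row] in pixels, amid what is visible of it).
- viewer.pinpoint(name, picture): "location" ([column, row] in pixels: a listed point, or the origin of a listed thing).
The state is a dict: "time_s": time; "qpos": joint angles; "qvel": joint speeds; "effort": joint torques, N m; "ee_pos": TCP position; "ee_rot": TCP orientation; "force": force on the tool from outside, world axes, zero at the start; "torque": the same for the moment, N m; "gripper_width": finger opening in mm; "gripper_force": force on a finger pad.
Only numpy, scipy, OpenCV 4.12 (cv2) and the standard library are available. Lean on these libraries where they do the work, as an engineer would, in place of code of your own. Each camera call takes 0.05 s, during which the arm holds its last target. There are 200 camera calls.

TASK

Check the next jar lid, the one at the near end of the ware board (the end towards you): slide its flange along the steel limit gauge's base plate, into the mouth and on between the jaws with a light push, as far as it will go. If it enters the first, wider gap and is stopped by the step to the narrower one, it is good: set it down upright in the wooden tray; if it will not enter at all (too big), or runs on through the narrow gap to the back stop (too small), set it down upright in the round dark grey tub. Do not force or drop the lid, and leave the other two lids standing on the board as they are.

Things in the scene. Friction and masses are not known exactly. Their poses are not given: they have to be found in the camera images.
- lid_a: white jar lid, one of three alike from above; flange size untold, place on board random. 51.5 mm high, 0.11-0.22 kg. Foot: bare centred flange 18 mm deep, 42, 50 or 58 mm across. Then a round cap 76 mm across, its underside 18 mm and its top beside the knob 25 mm above the foot. Then a straight round knob 24 mm across up to 51 mm. Origin: centre of the flange's foot; z up
- lid_b: white jar lid, one of three alike from above; flange size untold, place on board random. 51.5 mm high, 0.11-0.22 kg. Foot: bare centred flange 18 mm deep, 42, 50 or 58 mm across. Then a round cap 76 mm across, its underside 18 mm and its top beside the knob 25 mm above the foot. Then a straight round knob 24 mm across up to 51 mm. Origin: centre of the flange's foot; z up
- lid_c: white jar lid, one of three alike from above; flange size untold, place on board random. 51.5 mm high, 0.11-0.22 kg. Foot: bare centred flange 18 mm deep, 42, 50 or 58 mm across. Then a round cap 76 mm across, its underside 18 mm and its top beside the knob 25 mm above the foot. Then a straight round knob 24 mm across up to 51 mm. Origin: centre of the flange's foot; z up
- ware_board: pale wooden board, 270 x 90 x 15 mm, fixed, lying on the worktop, its length roughly pointing away from the robot. Origin: centre of its underside; x along its length away from the robot, z up. The lids stand in a row on its top: near end at x = -85 mm, middle at 0, far end at +85 mm (within about 5 mm)
- gauge: steel limit gauge, fixed on the worktop: dark base plate 160 x 104 x 10 mm with bright rigid jaws 12 mm high on it (tops 22 mm above the worktop: a lid's cap passes over them, its flange runs between them). Origin: centre of the plate's underside; x points from the open mouth, which faces roughly towards the robot, to the back stop: the way a lid is pushed; z up
- gauge_mouth (a point): middle of the mouth on the base plate's top face; axes as gauge, at its x = -22, z = 10 mm. Plate reaches 58 mm in front. Gap 54 mm wide (go) from x = 0 to 38 mm, entry corners of radius 4 mm; 46 mm (no-go) from 40 to 92 mm; then back stop. The flange centre stops at about x = -11 mm if too big (58 mm), +30 if good (50 mm), +71 if too small (42 mm)
- pass_tray: open wooden rectangular tray for good lids, 150 x 118 mm outside, 30 mm high, walls 7 mm thick, fixed. Origin: centre of its underside; x along the 150 mm side. It and the round tub may have changed places
- pass_tray_in (a point): centre of the wooden tray's inner floor, axes as the tray; 5 mm above the worktop; inside 136 x 104 mm
- reject_tub: shallow round dark grey plastic tub for bad lids, 138 mm over the rim, 35 mm high, 116 mm across inside at the floor, wall 3 mm, fixed. Origin: centre of its underside
- reject_tub_in (a point): centre of the round tub's inner floor, 5 mm above the worktop
Things that resemble listed ones, but are neither listed nor needed, are in the scene too. What is shaped like the lid_b but red is not meant. Leave any pink look-alike of the pass_tray alone.

How it is judged (in metres and radians):
On the way:
1. the lid, upright on or just over the base plate and in line with the gap, has been pushed into the gauge until its flange is stopped (at the mouth, the step or the back stop) (((x of lid_a in the frame of gauge_mouth between 0.022 and 0.036 m and y of lid_a in the frame of gauge_mouth between -0.006 and 0.006 m and z of lid_a in the frame of gauge_mouth between -0.004 and 0.008 m and angle between lid_a's own z axis and vertical below 0.12 rad) or (x of lid_b in the frame of gauge_mouth between -0.019 and 0 m and y of lid_b in the frame of gauge_mouth between -0.006 and 0.006 m and z of lid_b in the frame of gauge_mouth between -0.004 and 0.008 m and angle between lid_b's own z axis and vertical below 0.12 rad) or (x of lid_c in the frame of gauge_mouth between 0.06 and 0.078 m and y of lid_c in the frame of gauge_mouth between -0.006 and 0.006 m and z of lid_c in the frame of gauge_mouth between -0.004 and 0.008 m and angle between lid_c's own z axis and vertical below 0.12 rad))), for 0.2 s.
At the end, for the whole second after the job is handed in: The tested lid stands upright (0.15 rad), released, at rest: 50 mm flange in the wooden tray (centre within 40 mm along, 25 mm across), 42 or 58 mm flange in the round tub (within 35 mm of its centre). The other two stand upright at the middle and far places, moved under 15 mm (((angle between each of lid_a, lid_b, lid_c's own z axis and vertical below 0.15 rad and linear speed of lid_a below 0.02 m/s and contact force between the fingers and lid_a below 0.1 N and x of lid_a in the frame of pass_tray_in between -0.04 and 0.04 m and y of lid_a in the frame of pass_tray_in between -0.025 and 0.025 m and z of lid_a in the frame of pass_tray_in between -0.004 and 0.008 m and distance of each of lid_b, lid_c from where it was at the start of the episode below 0.015 m and x of each of lid_b, lid_c in the frame of ware_board above -0.045 m) or (angle between each of lid_b, lid_a, lid_c's own z axis and vertical below 0.15 rad and linear speed of lid_b below 0.02 m/s and contact force between the fingers and lid_b below 0.1 N and horizontal distance between lid_b and reject_tub_in below 0.035 m and z of lid_b in the frame of reject_tub_in between -0.004 and 0.012 m and distance of each of lid_a, lid_c from where it was at the start of the episode below 0.015 m and x of each of lid_a, lid_c in the frame of ware_board above -0.045 m) or (angle between each of lid_c, lid_a, lid_b's own z axis and vertical below 0.15 rad and linear speed of lid_c below 0.02 m/s and contact force between the fingers and lid_c below 0.1 N and horizontal distance between lid_c and reject_tub_in below 0.035 m and z of lid_c in the frame of reject_tub_in between -0.004 and 0.012 m and distance of each of lid_a, lid_b from where it was at the start of the episode below 0.015 m and x of each of lid_a, lid_b in the frame of ware_board above -0.045 m))); the robot touches nothing.
It fails at once if a lid is forced in the gauge (over 30 N between lid and gauge) (contact force between any of lid_a, lid_b, lid_c and gauge above 30 N).
It fails at once if a lid is dropped (moves faster than 0.8 m/s with no finger on it, as after a fall of more than 30 mm) ((linear speed of lid_a above 0.8 m/s and contact force between the fingers and lid_a below 0.1 N) or (linear speed of lid_b above 0.8 m/s and contact force between the fingers and lid_b below 0.1 N) or (linear speed of lid_c above 0.8 m/s and contact force between the fingers and lid_c below 0.1 N)).
It fails at once if a lid is tipped over (more than 0.8 rad) (angle between any of lid_a, lid_b, lid_c's own z axis and vertical above 0.8 rad).
It also fails if it takes over 48 s, if anything falls off the work surface, if the arm or the gripper's body presses on something with over 40 N, if the wrist force passes 120 N, or if a joint passes its speed limit or range.

## Working session

There is one attempt and no reset: what is moved stays moved. The work goes in short steps, Python scripts to look and compute and a tool call to move; the robot and the scene stay as the last step left them, time stands still between calls to the robot, and variables do not carry over. Pictures are saved under pics/ and viewed, at most 10 in all, crops included, and the job is handed in when it is done.

Besides the shell and the picture viewer there is one more tool, called as a command line: name --argument value ..., lists and objects as JSON in quotes. step_arm: Moves the arm, as the interface text tells. Its arguments: {"type":"object","properties":{"plan":{"type":"array","items":{"type":"number"}},"hand":{"type":"number"},"newtons":{"type":"number"}},"required":["plan"]}

```bash
mkdir -p pics; cat > h.py <<'E'
import numpy as np, cv2
from scipy.spatial.transform import Rotation as R
from workcell import sensors, viewer, env
def att(f):
    a=np.array(f["attitude"],float)
    return a if a.shape==(3,3) else (R.from_euler('xyz',a,degrees=True).as_matrix() if a.size==3 else R.from_quat(a).as_matrix())
def ray(f,px):
    K=np.array([[f["fx"],0,f["cx"]],[0,f["fy"],f["cy"]],[0,0,1.]])
    u=cv2.undistortPoints(np.array([[px]],float),K,np.array([f["k1"],0,0,0,0.]))[0,0]
    return att(f)@np.array([u[0],u[1],1])
def at_z(f,px,z):
    d=ray(f,px);p=np.array(f["position"],float);return p+d*(z-p[2])/d[2]
E
python3 - <<'E'
from h import *
for n in("top","scene"):
    f=viewer.grab_frame(n);cv2.imwrite(f"pics/{n}0.png",f["img"][:,:,::-1])
    print(n,f["position"],f["attitude"],f["fx"],f["k1"])
    for o,z in(("lid_a",0+15),("ware_board",0),("gauge",0),("gauge_mouth",10),("pass_tray_in",5),("reject_tub_in",5)):
        for d in viewer.pinpoint(o,f)[:5]: print(o,np.round(d["score"],2),np.round(d["location"]),np.round(at_z(f,d["location"],z)))
print(sensors.state())
E
```

```text
top [ 174.72608759 -170.62107265 1530.64654143] [-169.35811973   -0.36822445  -88.5932621 ] 425.2662867290828 -0.07899568640711147
lid_a 0.88 [171. 164.] [618. 269.  15.]
lid_a 0.81 [171. 188.] [527. 261.  15.]
lid_a 0.71 [224. 215.] [433.  60.  15.]
lid_a 0.61 [172. 212.] [438. 250.  15.]
lid_a 0.52 [167. 247.] [309. 260.  15.]
ware_board 0.71 [170. 189.] [525. 269.   0.]
ware_board 0.71 [168. 166.] [614. 284.   0.]
gauge 0.82 [262. 183.] [557. -70.   0.]
gauge_mouth 0.58 [266. 191.] [526. -86.  10.]
pass_tray_in 0.95 [318. 188.] [ 543. -278.    5.]
pass_tray_in 0.73 [428. 222.] [ 426. -683.    5.]
pass_tray_in 0.31 [168. 187.] [533. 277.   5.]
reject_tub_in 0.93 [365. 207.] [ 477. -453.    5.]
scene [-963.17238966 -886.36598904 1173.49336927] [-125.10873054   -0.26086276  -63.53752764] 516.956174217584 -0.1971997948937039
lid_a 0.69 [214. 207.] [415.  48.  15.]
gauge 0.93 [256. 200.] [549. -69.   0.]
gauge_mouth 0.92 [255. 201.] [528. -76.  10.]
pass_tray_in 0.97 [396. 260.] [ 434. -677.    5.]
pass_tray_in 0.91 [300. 214.] [ 536. -266.    5.]
reject_tub_in 0.8 [336. 236.] [ 468. -440.    5.]
{'time_s': 0.7, 'qpos': array([-7.06450256e+01,  1.83103669e+01,  8.96402592e+01,  1.01351465e-03,
        7.20448809e+01, -1.14465084e+00]), 'qvel': array([-0.04472416, -0.07806139, -0.04954034, -0.0776801 , -0.02300508,
        0.11146966]), 'effort': array([-2.36337200e-04, -4.12224019e+01, -2.32190645e+01,  7.28278980e-02,
        3.76952207e-02, -8.45153664e-06]), 'ee_pos': array([ 201.38261389, -538.57897999,  227.98275905]), 'ee_rot': array([ 1.79995489e+02, -8.74233854e-04,  2.04993129e+01]), 'force': array([-0.3519223 ,  0.76478144,  0.1841719 ]), 'torque': array([-0.03673822, -0.03200179, -0.01634271]), 'gripper_force': 0.0, 'gripper_width': 91.23301352649105}
```

View pics/top0.png

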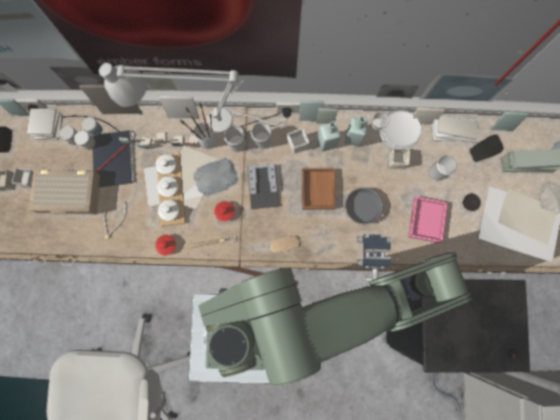

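View pics/scene0.png

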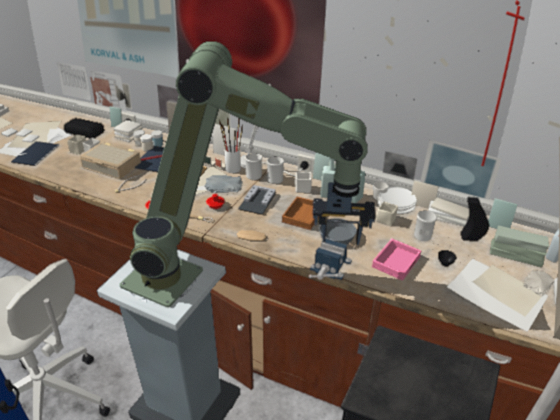

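The top picture shows the white lids on the board at about (167,163), (168,186) and (170,210), with the near one lowest. The gauge is at (264,185), the wooden tray at (319,188) and the tub at (365,206). The red lids are at (224,211) and (165,245), and the pink tray is at (428,220). Next I'll refine these.

```bash
python3 - <<'E'
from h import *
fs=[viewer.grab_frame("top") for _ in range(3)]
f=fs[-1]; im=np.mean([g["img"].astype(float) for g in fs],0).astype(np.uint8)
a=cv2.resize(im[145:235,145:245],None,fx=5.6,fy=5.6,interpolation=cv2.INTER_CUBIC)
b=cv2.resize(im[155:217,240:290],None,fx=8,fy=8,interpolation=cv2.INTER_CUBIC)
cv2.imwrite("pics/a.png",a[:,:,::-1]); cv2.imwrite("pics/b.png",b[:,:,::-1])
np.save("im.npy",im)
hsv=cv2.cvtColor(im,cv2.COLOR_RGB2HSV)
def comps(m,box,z,mn):
    c0,r0,c1,r1=box;n,l,s,c=cv2.connectedComponentsWithStats(m[r0:r1,c0:c1].astype(np.uint8))
    for i in range(1,n):
        if s[i,4]>mn:
            ctr,(w,h),an=cv2.minAreaRect(np.argwhere(l==i)[:,::-1].astype(np.float32)+[c0,r0].__class__([c0,r0]) if 0 else (np.argwhere(l==i)[:,::-1]+np.array([c0,r0])).astype(np.float32))
            print(np.round(c[i]+[c0,r0],1),s[i,4],"rect",np.round(ctr,1),round(w,1),round(h,1),round(an,1),np.round(at_z(f,ctr,z)))
H,S,V=[hsv[...,i].astype(int) for i in range(3)]
print("white");comps((S<35)&(V>185),(150,145,190,225),40,40)
print("tray");comps((H<15)&(S>120)&(V>60),(295,160,345,215),30,100)
print("tub");comps((V<95),(340,180,390,230),35,100)
print("gauge dark");comps((V<110),(240,155,290,215),10,60)
E
```

```text
white
[186.  173.5] 399 rect [185. 176.] 58.0 8.0 90.0 [567. 207.  40.]
[161.4 187.3] 1027 rect [162.1 186.7] 65.2 25.7 87.6 [525. 288.  40.]
tray
[321.6 188.3] 723 rect [321. 189.] 34.0 22.0 90.0 [ 534. -288.   30.]
tub
[353.4 205.4] 253 rect [356.  205.5] 33.0 20.0 90.0 [ 475. -414.   35.]
gauge dark
[265.9 189.8] 860 rect [266.5 187. ] 42.0 31.0 90.0 [541. -89.  10.]
```

View pics/a.png

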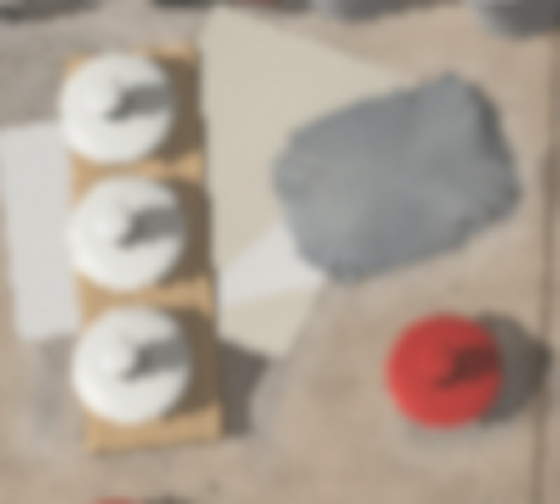

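View pics/b.png

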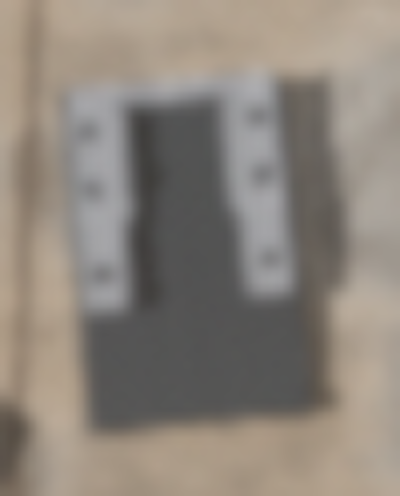

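The first crop shows the near lid's cap centred at (132,365), the middle one at (127,233) and the far one at (116,107). The red look-alike is at (445,370). The second crop shows the gauge's mouth edge at about (88,312) to (295,297) and its near plate edge at (92,432) to (308,410). I'll fit poses to these points.

```bash
python3 - <<'E'
from h import *
from scipy.optimize import least_squares
f=viewer.grab_frame("top"); im=np.load("im.npy")
def un(c,s,o): return [(c[0]+.5)/s-.5+o[0],(c[1]+.5)/s-.5+o[1]]
for n,c in(("near",(132,365)),("mid",(127,233)),("far",(116,107))): print(n,at_z(f,un(c,5.6,(145,145)),37).round(1))
for n,c in(("near",(122,356)),("mid",(116,224)),("far",(104,98))): print("knob",n,at_z(f,un(c,5.6,(145,145)),66).round(1))
print("red",at_z(f,un((445,370),5.6,(145,145)),22).round(1))
print("board",[at_z(f,un(c,5.6,(145,145)),15).round(0)[:2].tolist() for c in((68,48),(198,45),(218,437),(90,452))])
# gauge: px in crop, gauge x,y,z
P=[((92,432),-80,52,10),((308,410),-80,-52,10),((88,312),-22,52,22),((133,306),-22,27,22),((246,298),-22,-27,22),((295,297),-22,-52,22),((65,90),80,52,22),((272,75),80,-52,22),((240,213),17,-25,22),((222,108),70,-23,22)]
W=np.array([at_z(f,un(p[0],8,(240,155)),p[3])[:2] for p in P]);G=np.array([p[1:3] for p in P],float)
def r(q):
    c,s=np.cos(q[2]),np.sin(q[2]);return (G@np.array([[c,s],[-s,c]])+q[:2]-W)
o=least_squares(lambda q:r(q).ravel(),[550,-70,0]);print("gauge",o.x[:2].round(1),np.degrees(o.x[2]));print(r(o.x).round(1).tolist())
c,s=np.cos(o.x[2]),np.sin(o.x[2]);print("mouth",(o.x[:2]-22*np.array([c,s])).round(1))
b=cv2.resize(im[155:235,290:395],None,fx=6,fy=6,interpolation=cv2.INTER_CUBIC)
cv2.imwrite("pics/c.png",b[:,:,::-1])
s=viewer.grab_frame("scene")
c=cv2.resize(s["img"][170:260,140:420],None,fx=2.8,fy=2.8,interpolation=cv2.INTER_CUBIC);cv2.imwrite("pics/d.png",c[:,:,::-1])
E
```

```text
near [441.5 260.   37. ]
mid [528.3 270.1  37. ]
far [612.9 284.3  37. ]
knob near [441.9 258.4  66. ]
knob mid [527.1 269.1  66. ]
knob far [610.2 283.8  66. ]
red [446.2  60.7  22. ]
board [[660.0, 327.0], [664.0, 239.0], [400.0, 207.0], [388.0, 289.0]]
gauge [540.5 -75.7] 6.739916151878662
[[-3.7, 2.1], [-4.2, -3.3], [0.7, 5.8], [0.4, 1.4], [1.7, -1.0], [3.6, -3.6], [-2.4, 2.8], [0.2, -5.4], [0.4, 1.5], [3.3, -0.3]]
mouth [518.7 -78.2]
```

View pics/c.png

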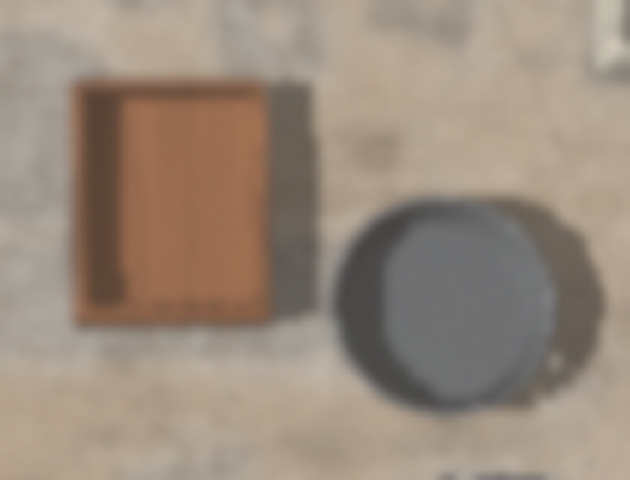

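```bash
python3 - <<'E'
from h import *
f=viewer.grab_frame("top")
def un(c,s,o): return [(c[0]+.5)/s-.5+o[0],(c[1]+.5)/s-.5+o[1]]
W=np.array([at_z(f,un(c,6,(290,155)),30)[:2] for c in((75,82),(265,82),(268,322),(78,325))]);print("tray",W.round(0).tolist(),W.mean(0))
print("tub",at_z(f,un((445,303),6,(290,155)),35).round(1))
E
```

```text
tray [[610.0, -218.0], [613.0, -334.0], [464.0, -336.0], [459.0, -222.0]] [ 536.38053843 -277.4711576 ]
tub [ 477.2 -442.    35. ]
```

step_arm --plan '[0,0,0,0,0,0.12,0,0,0,0,0,0.117,1.6,-3.6,0,0,0,0,1.6,-3.6,0,0,0,0,1.6,-3.6,0,0,0,0]' --hand 7 --newtons 15

```text
time_s: 1.42
ee_pos: [236.0, -424.5, 227.6]
ee_rot: [-180.0, -0.0, 6.8]
force: [0.2, -0.3, -0.0]
gripper_width: 69.9
gripper_force: 0.0
```

step_arm --plan '[1.6,-3.6,0,0,0,0,1.6,-3.6,0,0,0,0,1.6,-3.6,0,0,0,0,1.6,-3.6,0,0,0,0,1.6,-3.6,0,0,0,0]'

```text
time_s: 1.83
ee_pos: [293.8, -235.5, 228.2]
ee_rot: [180.0, -0.0, 6.9]
force: [1.3, 0.4, 0.2]
gripper_width: 70.1
gripper_force: 0.0
```

step_arm --plan '[1.6,-3.6,0,0,0,0,1.6,-3.6,0,0,0,0,1.6,-3.6,0,0,0,0,1.6,-3.6,0,0,0,0,1.6,-3.6,0,0,0,0]'

```text
time_s: 2.25
ee_pos: [351.5, -47.1, 228.4]
ee_rot: [180.0, -0.1, 6.9]
force: [0.7, -0.0, 0.9]
gripper_width: 69.8
gripper_force: 0.0
```

step_arm --plan '[1.6,-3.6,0,0,0,0,1.6,-3.6,0,0,0,0,1.6,-3.6,0,0,0,0,1.6,-3.6,0,0,0,0,1.6,-3.6,0,0,0,0]'

```text
time_s: 2.67
ee_pos: [409.3, 141.6, 228.2]
ee_rot: [180.0, -0.0, 7.0]
force: [0.3, -0.4, 0.1]
gripper_width: 70.2
gripper_force: 0.0
```

step_arm --plan '[1.5,-3.6,0,0,0,0,1.5,-3.6,2,0,0,0,1.2,-3.0,3,0,0,0,0,0,3,0,0,0,0,0,2,0,0,0]'

```text
time_s: 3.08
ee_pos: [436.8, 243.5, 128.0]
ee_rot: [179.9, 0.1, 7.1]
force: [0.0, -0.1, -0.4]
gripper_width: 70.2
gripper_force: 0.0
```

step_arm --plan '[0,0,0,0,0,0,0,0,0,0,0,0]'

```text
time_s: 3.25
ee_pos: [437.2, 242.0, 130.1]
ee_rot: [179.9, 0.1, 6.9]
force: [1.0, 1.1, 0.6]
gripper_width: 70.1
gripper_force: 0.0
```

```bash
python3 - <<'E'
from h import *
f=viewer.grab_frame("top");s=viewer.grab_frame("scene")
p=sensors.state();print(p["ee_pos"],p["ee_rot"])
a=cv2.resize(f["img"][140:260,130:240],None,fx=4,fy=4,interpolation=cv2.INTER_CUBIC)
cc=cv2.resize(s["img"][140:260,100:200],None,fx=3.5,fy=4,interpolation=cv2.INTER_CUBIC)
cv2.imwrite("pics/e.png",np.hstack([a,cc])[:,:,::-1])
E
```

```text
[438.70489637 242.40225455 132.11832057] [-1.79944389e+02 -1.66013893e-01  6.89263324e+00]
```

View pics/e.png

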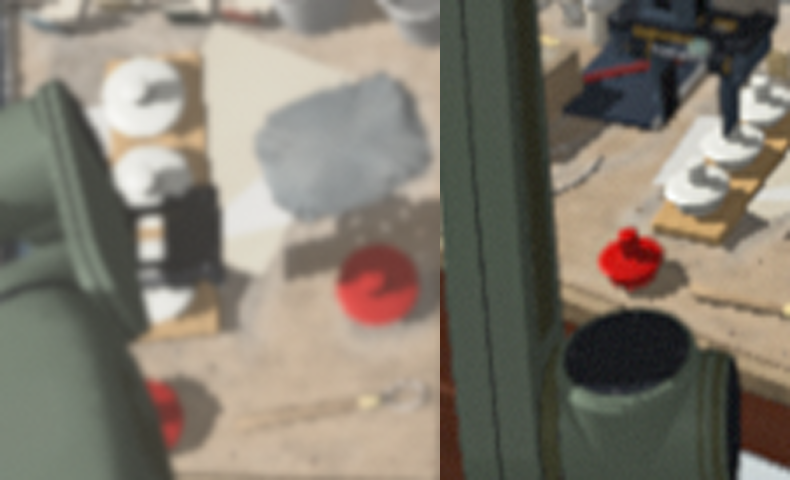

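The left half shows the hand over the near lid, which is partly hidden at about (165,290). In the scene half the near lid's cap is at (697,188). I'll cross-check with the scene camera.

```bash
python3 - <<'E'
from h import *
s=viewer.grab_frame("scene")
for c,z in(((697,188),37),((708,170),66),((733,145),37),((765,103),37)):
    print(at_z(s,[(c[0]-440+.5)/3.5-.5+100,(c[1]+.5)/4-.5+140],z).round(1))
for o in("lid_a",):
    for d in viewer.pinpoint(o,s)[:5]: print(o,np.round(d["score"],2),np.round(d["location"],1),np.round(at_z(s,d["location"],15)))
ps=[]
for i in range(4): viewer.grab_frame("scene");ps.append(sensors.state()["ee_pos"])
print(np.round(ps,1).tolist())
E
```

```text
[435.5 255.8  37. ]
[433.1 234.9  66. ]
[523.8 265.7  37. ]
[614.  279.8  37. ]
lid_a 0.75 [155.7 206.7] [311. 254.  15.]
lid_a 0.72 [173.3 188.8] [449. 267.  15.]
lid_a 0.68 [192.1 170.1] [610. 281.  15.]
lid_a 0.63 [213.1 206.8] [414.  51.  15.]
lid_a 0.46 [186.3 177.9] [545. 267.  15.]
[[438.6, 242.3, 132.3], [438.4, 242.2, 132.0], [438.2, 242.2, 131.8], [438.1, 242.1, 131.5]]
```

step_arm --plan '[0.4,-1.6,0,0,0,0,0,0,2,0,0,0,0,0,2,0,0,0,0,0,1.5,0,0,0,0,0,0.8,0,0,0]'

```text
time_s: 4.07
ee_pos: [438.9, 258.0, 66.2]
ee_rot: [179.9, 0.1, 6.9]
force: [-0.5, -1.0, -0.1]
gripper_width: 69.9
gripper_force: 0.0
```

step_arm --plan '[0,0,0,0,0,0,0,0,0,0,0,0,0,0,0,0,0,0]'

```text
time_s: 4.32
ee_pos: [440.4, 258.9, 68.5]
ee_rot: [-180.0, -0.1, 6.9]
force: [0.5, -0.2, -0.3]
gripper_width: 69.8
gripper_force: 0.0
```

step_arm --plan '[0,0,0.6,0,0,0,0,0,0.4,0,0,0,0,0,0,0,0,0]'

```text
time_s: 4.57
ee_pos: [439.3, 258.2, 57.1]
ee_rot: [180.0, 0.1, 6.9]
force: [0.2, 0.1, -0.9]
gripper_width: 70.1
gripper_force: 0.0
```

step_arm --plan '[0,0,0,0,0,0,0,0,0,0,0,0,0,0,0,0,0,0,0,0,0,0,0,0,0,0,0,0,0,0]' --hand 3.2

```text
time_s: 4.98
ee_pos: [439.7, 258.5, 57.7]
ee_rot: [-180.0, -0.0, 6.9]
force: [0.4, -0.4, -0.5]
gripper_width: 39.4
gripper_force: 0.0
```

step_arm --plan '[0,0,0,0,0,0,0,0,0,0,0,0,0,0,0,0,0,0,0,0,0,0,0,0,0,0,0,0,0,0]' --hand 1.8 --newtons 15

```text
time_s: 5.4
ee_pos: [439.7, 258.7, 57.6]
ee_rot: [-180.0, -0.0, 6.9]
force: [0.7, 0.9, -0.3]
gripper_width: 23.4
gripper_force: 15.0
```

step_arm --plan '[0,0,-1,0,0,0,0,0,-2,0,0,0,0,0,-2.5,0,0,0,0,0,-2.5,0,0,0,0,0,0,0,0,0]'

```text
time_s: 5.82
ee_pos: [442.3, 259.8, 142.5]
ee_rot: [-179.8, -0.5, 6.9]
force: [0.8, 0.6, -2.4]
gripper_width: 23.5
gripper_force: 15.0
```

step_arm --plan '[-0.05,1.5,0,0,0,0,-0.05,2.5,0,0,0,0,-0.1,3,0,0,0,0,-0.1,3,0,0,0,0,-0.1,3,0,0,0,0]'

```text
time_s: 6.23
ee_pos: [450.5, 127.5, 136.9]
ee_rot: [180.0, 0.1, 7.0]
force: [-0.1, 0.8, -2.1]
gripper_width: 23.2
gripper_force: 15.0
```

step_arm --plan '[-0.1,3,0,0,0,0,-0.1,3,0,0,0,0,-0.1,3,0,0,0,0,-0.1,3,0,0,0,0,0,3,0,0,0,0]'

```text
time_s: 6.65
ee_pos: [464.4, -21.9, 137.0]
ee_rot: [-180.0, 0.1, 6.9]
force: [0.8, -1.0, -1.8]
gripper_width: 23.3
gripper_force: 15.0
```

step_arm --plan '[0,3,0,0,0,0,0,2,0,0,0,0,0,1.4,0,0,0,0,0,0,0,0,0,0,0,0,0,0,0,0]'

```text
time_s: 7.07
ee_pos: [472.4, -84.3, 137.0]
ee_rot: [-180.0, 0.1, 6.8]
force: [0.0, 0.4, -0.4]
gripper_width: 23.4
gripper_force: 15.0
```

```bash
python3 - <<'E'
from h import *
f=viewer.grab_frame("top");s=viewer.grab_frame("scene")
p=sensors.state();print(p["ee_pos"],p["gripper_width"],p["force"])
cv2.imwrite("pics/f.png",np.hstack([cv2.resize(f["img"][145:235,215:305],None,fx=4.4,fy=4.4,interpolation=cv2.INTER_CUBIC),cv2.resize(s["img"][140:240,200:300],None,fx=3.96,fy=3.96,interpolation=cv2.INTER_CUBIC)])[:,:,::-1])
E
```

```text
[472.5120155  -83.27615509 137.15170178] 23.652509579565514 [ 0.78378466  0.59411177 -1.70396017]
```

View pics/f.png

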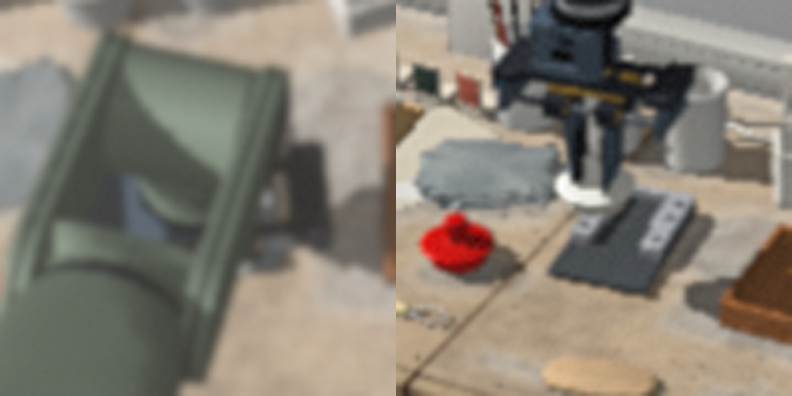

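The lid is held, with its cap at (593,190) in the scene half. It hangs over the plate in front of the mouth, and the top view is blocked by the arm. I'll lower it and measure its alignment against the gauge in the scene view.

step_arm --plan '[0,0,2,0,0,0,0,0,2.5,0,0,0,0,0,2,0,0,0,0,0,1.2,0,0,0,0,0,0,0,0,0]'

```text
time_s: 7.58
ee_pos: [470.8, -82.5, 58.2]
ee_rot: [-179.9, 0.3, 7.0]
force: [-0.4, -0.2, -1.5]
gripper_width: 23.6
gripper_force: 15.0
```

step_arm --plan '[0,0,0,0,0,0,0,0,0.3,0,0,0,0,0,0,0,0,0,0,0,0,0,0,0]'

```text
time_s: 7.92
ee_pos: [473.7, -83.9, 58.3]
ee_rot: [180.0, -0.1, 6.9]
force: [0.7, 0.8, -2.4]
gripper_width: 23.5
gripper_force: 15.0
```

```bash
python3 - <<'E'
from h import *
S=[viewer.grab_frame("scene") for _ in range(4)];s=S[-1]
im=np.mean([g["img"].astype(float) for g in S],0).astype(np.uint8)
p=sensors.state();print(p["ee_pos"],p["gripper_width"],p["force"])
cv2.imwrite("pics/g.png",cv2.resize(im[170:220,225:285],None,fx=12,fy=12,interpolation=cv2.INTER_CUBIC)[:,:,::-1])
for o,z in(("gauge",0),("gauge_mouth",10),("lid_a",12)):
    for d in viewer.pinpoint(o,s)[:4]: print(o,np.round(d["score"],2),np.round(d["location"],1),np.round(at_z(s,d["location"],z),1))
E
```

```text
[473.41988397 -84.04022454  58.0224875 ] 23.854244936428838 [ 0.09469275  0.05431735 -1.48090093]
gauge 0.58 [256.5 199.4] [555.  -65.9   0. ]
gauge_mouth 0.57 [255.5 200.9] [530.8 -74.3  10. ]
lid_a 0.67 [189.3 169.5] [612.6 298.1  12. ]
lid_a 0.66 [215.9 206.1] [426.2  46.2  12. ]
lid_a 0.65 [248.6 207.5] [475.8 -73.1  12. ]
lid_a 0.63 [182.7 179.1] [533.5 278.6  12. ]
```

View pics/g.png

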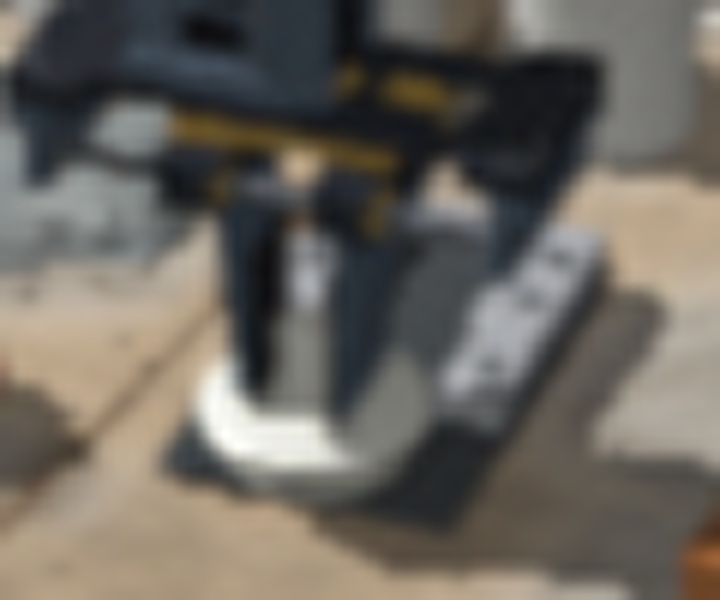

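The lid is just above the plate: its cap spans (195–432, ~410), and the right jaw is visible at (440–600, 230–430). To get the line relative to the gauge, I'll use the unobstructed first scene picture.

```bash
python3 - <<'E'
import cv2
a=cv2.imread("pics/scene0.png");cv2.imwrite("pics/h.png",cv2.resize(a[178:218,228:283],None,fx=14,fy=14,interpolation=cv2.INTER_CUBIC))
E
```

```text
(no output)
```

View pics/h.png

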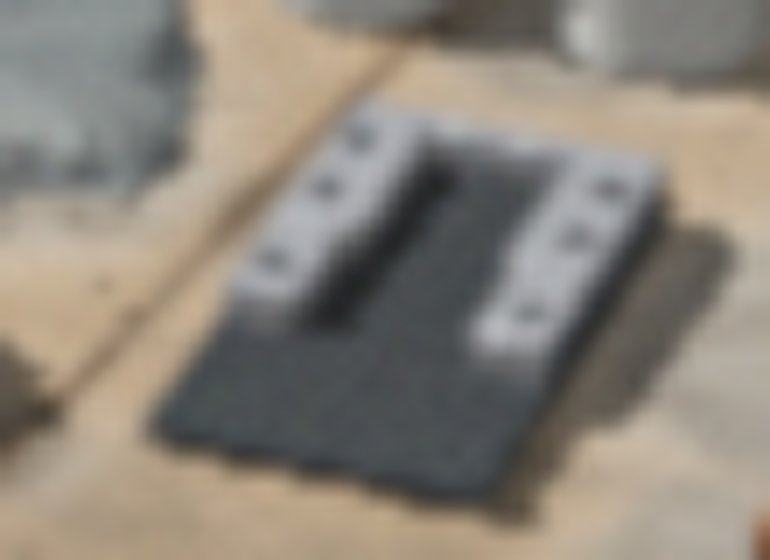

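The picture shows the jaw fronts at (235,290)–(303,303) and (480,335)–(550,352). The back corners are at (362,100) and (660,165), and the near plate corners at (155,425) and (490,490).

```bash
python3 - <<'E'
from h import *
from scipy.optimize import least_squares
s=viewer.grab_frame("scene");f=viewer.grab_frame("top")
def un(c,s,o): return [(c[0]+.5)/s-.5+o[0],(c[1]+.5)/s-.5+o[1]]
P=[((155,425),-80,'p',10),((490,490),-80,'-p',10),((235,290),-22,'h',22),((303,303),-22,27,22),((480,335),-22,-27,22),((550,352),-22,'-h',22),((362,100),80,'h',22),((660,165),80,'-h',22),((425,140),70,23,22),((565,155),70,-23,22)]
Q=[((92,432),-80,'p',10),((308,410),-80,'-p',10),((88,312),-22,'h',22),((133,306),-22,27,22),((246,298),-22,-27,22),((295,297),-22,'-h',22),((65,90),80,'h',22),((272,75),80,'-h',22),((240,213),17,-25,22),((222,108),70,-23,22)]
for nm,g,P,sc,o in(("scene",s,P,14,(228,178)),("top",f,Q,8,(240,155))):
    W=np.array([at_z(g,un(p[0],sc,o),p[3])[:2] for p in P])
    def r(q):
        v={'h':q[3],'-h':-q[3],'p':52,'-p':-52}
        G=np.array([[p[1],v.get(p[2],p[2])] for p in P],float)
        c,t=np.cos(q[2]),np.sin(q[2]);return G@np.array([[c,t],[-t,c]])+q[:2]-W
    q=least_squares(lambda q:r(q).ravel(),[550,-70,.1,50],loss='soft_l1').x
    u=np.array([np.cos(q[2]),np.sin(q[2])]);print(nm,q[:2].round(1),np.degrees(q[2]).round(2),q[3].round(1),"mouth",(q[:2]-22*u).round(1));print(r(q).round(1).tolist())
print("cap",at_z(s,un((313,415),12,(225,170)),37).round(1))
E
```

```text
scene [541.1 -77.6] 8.15 47.4 mouth [519.3 -80.8]
[[-3.7, 0.6], [-3.6, -4.6], [0.8, 0.4], [0.7, 0.7], [-0.0, -0.7], [1.5, 0.5], [-2.7, -0.2], [2.5, 0.1], [1.7, 1.0], [-3.1, -4.3]]
top [540.1 -76. ] 7.23 47.5 mouth [518.3 -78.8]
[[-4.4, 1.0], [-4.1, -4.2], [0.5, 0.7], [-0.2, 0.8], [1.5, -1.5], [3.1, 0.4], [-2.7, -1.4], [-0.3, -0.5], [0.2, 1.3], [3.0, -0.0]]
cap [468.2 -86.7  37. ]
```

step_arm --plan '[0,0.13,0.2,0,0,0,0,0,0.15,0,0,0,0,0,0,0,0,0,0,0,0,0,0,0]' --newtons 10

```text
time_s: 8.7
ee_pos: [473.2, -85.3, 53.9]
ee_rot: [-180.0, 0.0, 6.9]
force: [-0.7, -1.1, -1.2]
gripper_width: 23.6
gripper_force: 10.0
```

step_arm --plan '[0.7,-0.01,0,0,0,0,0.7,-0.01,0,0,0,0,0.6,0,0,0,0,0,0,0,0,0,0,0,0,0,0,0,0,0]'

```text
time_s: 9.12
ee_pos: [493.7, -82.6, 54.0]
ee_rot: [180.0, -0.0, 6.9]
force: [0.4, -0.0, -2.4]
gripper_width: 24.0
gripper_force: 10.0
```

step_arm --plan '[0.3,0,0.05,0,0,0,0.3,0,0,0,0,0,0.2,0,0,0,0,0,0,0,0,0,0,0]'

```text
time_s: 9.45
ee_pos: [501.7, -81.7, 53.6]
ee_rot: [180.0, -0.0, 6.9]
force: [0.1, -0.3, -1.6]
gripper_width: 23.4
gripper_force: 10.0
```

step_arm --plan '[0.2,0,0,0,0,0,0.2,0,0,0,0,0,0.1,0,0,0,0,0,0,0,0,0,0,0]'

```text
time_s: 9.78
ee_pos: [505.7, -80.9, 53.4]
ee_rot: [-180.0, 0.1, 6.9]
force: [-0.6, 0.8, -1.0]
gripper_width: 23.3
gripper_force: 10.0
```

step_arm --plan '[0.15,0,0,0,0,0,0.15,0,0,0,0,0,0,0,0,0,0,0,0,0,0,0,0,0]'

```text
time_s: 10.12
ee_pos: [507.8, -80.3, 53.4]
ee_rot: [-179.9, 0.2, 6.9]
force: [-4.7, 2.9, 0.4]
gripper_width: 23.8
gripper_force: 10.0
```

step_arm --plan '[0.15,0,0,0,0,0,0.15,0,0,0,0,0,0,0,0,0,0,0,0,0,0,0,0,0]'

```text
time_s: 10.45
ee_pos: [509.9, -79.8, 53.8]
ee_rot: [-179.9, 0.2, 6.9]
force: [-6.8, 2.9, 5.2]
gripper_width: 23.4
gripper_force: 10.0
```

step_arm --plan '[-0.4,0,0,0,0,0,0,-0.15,-0.05,0,0,0,0.2,0,0,0,0,0,0.1,0,0,0,0,0,0,0,0,0,0,0]'

```text
time_s: 10.87
ee_pos: [510.9, -79.2, 54.2]
ee_rot: [180.0, 0.0, 6.9]
force: [-3.4, 0.5, 2.0]
gripper_width: 23.7
gripper_force: 10.0
```

step_arm --plan '[0.15,0,0,0,0,0,0.1,0,0,0,0,0,0,0,0,0,0,0,0,0,0,0,0,0]'

```text
time_s: 11.2
ee_pos: [511.5, -79.0, 54.2]
ee_rot: [180.0, 0.2, 7.0]
force: [-7.4, -1.6, 5.7]
gripper_width: 23.6
gripper_force: 10.0
```

The lid stops at the mouth at the same place for two lateral offsets. The side force changed sign between them, so both corners touch and the flange is too big (58 mm). It goes in the tub. I'll back out, lift and carry it over.

step_arm --plan '[-0.5,0,0,0,0,0,-1,0,0,0,0,0,-1.5,0,-0.5,0,0,0,0,0,-1.5,0,0,0,0,0,-2.5,0,0,0]' --newtons 15

```text
time_s: 11.62
ee_pos: [480.9, -82.2, 97.4]
ee_rot: [-179.9, 0.3, 6.9]
force: [0.8, 0.1, -2.5]
gripper_width: 23.7
gripper_force: 15.0
```

step_arm --plan '[0,0,-2.5,0,0,0,-0.4,1.5,-1.5,0,0,0,-0.4,2.5,0,0,0,0,-0.4,3,0,0,0,0,-0.4,3,0,0,0,0]'

```text
time_s: 12.03
ee_pos: [479.9, -184.6, 139.6]
ee_rot: [179.9, -0.1, 7.0]
force: [0.1, -0.4, -1.7]
gripper_width: 23.8
gripper_force: 15.0
```

step_arm --plan '[-0.4,3,0,0,0,0,-0.4,3,0,0,0,0,-0.4,3,0,0,0,0,-0.4,3,0,0,0,0,-0.4,3,0,0,0,0]'

```text
time_s: 12.45
ee_pos: [477.7, -336.6, 139.0]
ee_rot: [179.9, -0.1, 6.9]
force: [0.7, 0.6, -1.5]
gripper_width: 23.6
gripper_force: 15.0
```

step_arm --plan '[-0.4,3,0,0,0,0,-0.4,3,0,0,0,0,-0.2,3,0,0,0,0,0,2,0,0,0,0,0,0,0,0,0,0]'

```text
time_s: 12.87
ee_pos: [481.4, -450.0, 138.5]
ee_rot: [179.8, -0.1, 6.7]
force: [0.4, -0.3, -1.8]
gripper_width: 23.6
gripper_force: 15.0
```

step_arm --plan '[0,0,0,0,0,0,0,0,0,0,0,0]'

```text
time_s: 13.03
ee_pos: [480.9, -444.5, 138.5]
ee_rot: [-179.9, 0.0, 6.9]
force: [-0.5, -0.2, -1.2]
gripper_width: 23.3
gripper_force: 15.0
```

step_arm --plan '[-0.5,0,0,0,0,0,0,0,2.5,0,0,0,0,0,2.5,0,0,0,0,0,2,0,0,0,0,0,1.3,0,0,0]'

```text
time_s: 13.45
ee_pos: [475.1, -443.8, 54.1]
ee_rot: [-179.9, 0.1, 7.0]
force: [0.4, 0.1, -2.0]
gripper_width: 23.7
gripper_force: 15.0
```

step_arm --plan '[0,0,0,0,0,0,0,0,0.2,0,0,0,0,0,0,0,0,0,0,0,0,0,0,0]'

```text
time_s: 13.78
ee_pos: [477.0, -446.2, 55.6]
ee_rot: [179.9, -0.1, 6.9]
force: [0.6, -0.5, -2.4]
gripper_width: 23.3
gripper_force: 15.0
```

```bash
python3 - <<'E'
from h import *
s=viewer.grab_frame("scene")
cv2.imwrite("pics/k.png",cv2.resize(s["img"][190:270,290:400],None,fx=6,fy=6,interpolation=cv2.INTER_CUBIC)[:,:,::-1])
E
```

```text
(no output)
```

View pics/k.png

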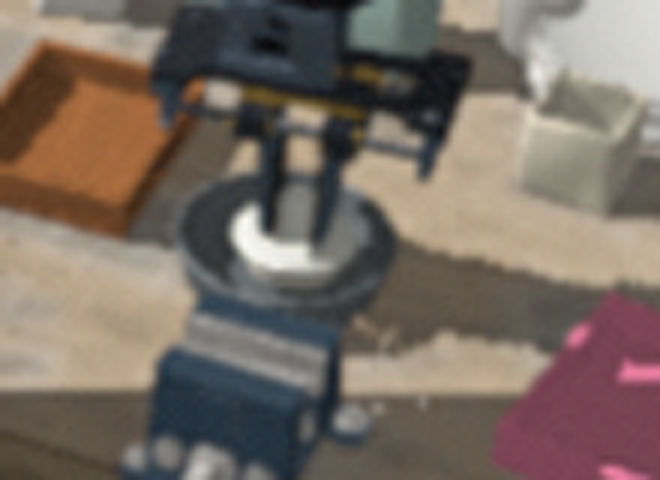

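The lid is inside the tub: its cap is at (290,240) and the tub rim spans (180–395, 180–310), so it is well centred. Lowering gently.

step_arm --plan '[0,0,0.3,0,0,0,0,0,0.2,0,0,0,0,0,0,0,0,0,0,0,0,0,0,0]'

```text
time_s: 14.17
ee_pos: [476.3, -445.9, 49.1]
ee_rot: [180.0, -0.0, 6.9]
force: [0.3, 1.1, -1.9]
gripper_width: 23.7
gripper_force: 15.0
```

step_arm --plan '[0,0,0.15,0,0,0,0,0,0,0,0,0,0,0,0,0,0,0]'

```text
time_s: 14.42
ee_pos: [476.0, -446.0, 48.6]
ee_rot: [180.0, 0.0, 6.9]
force: [-4.0, 0.8, 5.9]
gripper_width: 23.7
gripper_force: 15.0
```

step_arm --plan '[0,0,0.1,0,0,0,0,0,0,0,0,0,0,0,0,0,0,0]'

```text
time_s: 14.67
ee_pos: [475.6, -446.0, 48.2]
ee_rot: [180.0, 0.1, 6.9]
force: [-4.7, 0.7, 8.7]
gripper_width: 23.5
gripper_force: 15.0
```

step_arm --plan '[0,0,0,0,0,0,0,0,0,0,0,0,0,0,0,0,0,0,0,0,0,0,0,0,0,0,0,0,0,0]' --hand 4.5

```text
time_s: 15.08
ee_pos: [476.4, -445.8, 46.3]
ee_rot: [-180.0, 0.0, 6.9]
force: [0.7, 0.8, 0.5]
gripper_width: 45.3
gripper_force: 0.0
```

step_arm --plan '[0,0,-0.5,0,0,0,0,0,-1.5,0,0,0,0,0,-2.5,0,0,0,0,0,-3,0,0,0,0,0,-3,0,0,0]'

```text
time_s: 15.5
ee_pos: [476.1, -445.5, 152.5]
ee_rot: [-180.0, 0.0, 6.9]
force: [0.1, 0.4, -0.1]
gripper_width: 45.1
gripper_force: 0.0
```

step_arm --plan '[0,0,-2,0,0,0,0,0,0,0,0,0,0,0,0,0,0,0,0,0,0,0,0,0]'

```text
time_s: 15.83
ee_pos: [475.8, -445.3, 170.5]
ee_rot: [-179.9, 0.1, 6.9]
force: [0.2, 0.4, -0.4]
gripper_width: 44.9
gripper_force: 0.0
```

```bash
python3 - <<'E'
from h import *
for n in("scene","top"):
    s=viewer.grab_frame(n)
    for o,z in(("lid_a",10),("reject_tub_in",5)):
        for d in viewer.pinpoint(o,s)[:7]: print(n,o,np.round(d["score"],2),np.round(d["location"],1),np.round(at_z(s,d["location"],z)))
    if n=="scene":
        im=s["img"][195:250,310:365];h=cv2.cvtColor(im,cv2.COLOR_RGB2HSV);m=((h[...,1]<30)&(h[...,2]>170)).astype(np.uint8)
        k,l,st,c=cv2.connectedComponentsWithStats(m);print([(st[i,:].tolist(),(c[i]+[310,195]).round(1).tolist()) for i in range(1,k) if st[i,4]>15])
E
```

```text
scene lid_a 0.65 [336.9 237.1] [ 459. -447.   10.]
scene lid_a 0.52 [213.7 206.3] [423.  55.  10.]
scene reject_tub_in 0.31 [336.2 234.8] [ 476. -438.    5.]
[([18, 28, 19, 15, 158], [336.0, 231.0])]
top lid_a 0.68 [169.1 164. ] [620. 278.  10.]
top lid_a 0.66 [223.6 211. ] [447.  64.  10.]
top lid_a 0.65 [166.1 244.2] [320. 266.  10.]
top lid_a 0.56 [169.  187.2] [531. 271.  10.]
top lid_a 0.16 [317.  187.7] [ 543. -275.   10.]
top reject_tub_in 0.34 [318.4 191.2] [ 531. -280.    5.]
```

The lid stands in the tub, and the other two are where they were.

```bash
python3 -c "
from workcell import env
print(env.job_done())"
```

```text
the job is handed in; nothing more can be done
None
```

The near-end lid would not enter the gauge (too big, 58 mm flange), so I set it down upright in the round dark grey tub, left the other two lids in place, and handed the job in; no verdict was returned.

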